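Hang the pail on the cushioned twin hook

ROBOT

A 6-joint arm with a two-finger parallel gripper is mounted at the origin on the work surface. World frame = base frame: x ahead of the robot, y to its left, z up, the work surface at z = 0. Lengths are in mm, angles in rad, forces in N, time in s.
With the tool pointing down it reaches from about 350 to 975 mm from the base axis. Payload 7.1 kg.
Tool frame: the origin (TCP) lies at the centre of the arm's flange, where the gripper is bolted on; the fingertips stand 182 mm ahead of it and the grasp point (between the pads) lies 163 mm ahead of it; z points along the fingers, y is the line along which they close (so a half turn about z gives the same grasp; the last joint's range is limited). The gripper opens to 88 mm and grips with 3 to 60 N. Pads are 20 mm wide; open, the fingers measure 115 mm over their backs; the gripper's body (75 mm by 178 mm) begins 61 mm behind the grasp point.
Start: joints at [-1.147, 0.423, 1.63, -0, 1.089, -0.019], TCP at [267.809, -564.699, 404.675] pointing down, gripper open.
Joint ranges: [-3, 3], [-0.9, 2.11], [0.09, 2.58], [-1.31, 4.45], [0.11, 2.69], [-2.54, 2.54]. Speed limits (rad/s): [2.39, 2.39, 3.01, 3.14, 3.14, 3.14].

INTERFACE

Orientations are given as a rotation vector (axis times angle).
In Python, from workcell import readout, get_image, ctrl gives the robot as it stands.
- The arm moves only by the tool step_arm, never from a script. Its argument "targets" is a list that holds one entry, the list of rows, each a list of 7 numbers: the shift along the world's x, y, z as a fraction of full scale, then the turn, a rotation vector about the world's x, y, z as a fraction of full scale, then the opening, from 0 (shut) to 1 (fully open). In form: [[[dx, dy, dz, wx, wy, wz, claw], ...]]. A call has exactly 5 rows; each row shifts and turns the commanded pose from where the row before left it; what a row does not reach is not made up. Full scale, the value 1, is 0.05 m for a shift and 4 degrees for a turn. A row lasts 1/8 s, in which the tool goes at most 62.5 mm and 10.7 degrees, less where a joint would pass 70% of its speed; a pose out of reach is approached as far as the arm can. A call with a number of a shift or a turn outside -1 to 1 is refused whole. A call with a gripper value outside its range is refused whole. The fingers move at their own pace and stop on an object; the grip force is fixed at half the most. Time passes only in rows, so rows that do not move let the fingers close, or fill a call up. It gives the time, the measured TCP pose, the force, the opening and the grip force at its end, in the units of the state.
- readout.get_obs(): the state, without advancing time (a new reading comes with each control period).
- get_image(name): name is "scene" or "top" or "wrist"; returns a dict with "pixels" (420x560x3 uint8, red, green, blue), "intrinsics" (3x3 intrinsics, pixels), "extrinsics" (4x4, takes a point from world to camera coordinates). Camera axes: x right, y down, z forward; pixel columns grow to the right and rows downward; lengths in mm; the calibration is good to about 2 mm. A picture is of the moment at which its call begins. There is no depth.
- ctrl.close_job(): hands the job in; it is judged then, once.
The state is a dict: "t": time; "qpos": joint angles; "qvel": joint speeds; "joint_torque": joint torques, N m; "ee_pos": TCP position; "orientation": TCP orientation; "ft_force": force on the tool from outside, world axes, zero at the start; "moment": the same for the moment, N m; "width": finger opening in mm; "grasp_force": force on a finger pad.
Only numpy, scipy, OpenCV 4.12 (cv2) and the standard library are available. Lean on these libraries where they do the work, as an engineer would, in place of code of your own. Each camera call takes 0.05 s, during which the arm holds its last target. There are 200 camera calls.

TASK

Swing the pail's flat-lying bail handle upright while the pail still stands on the bench, then lift the pail by it and hang it on the twin-prong hook of the stand: let the bail down gently on the front of the prongs, slide it back underneath the two hoods, lower it into both seats and leave it there with the pail hanging free and still. Never jolt or ram the hook, and do not tip the pail or disturb the other things on the bench. The hook's height is only roughly known, so feel for it.

Things in the scene. Friction and masses are not known exactly. Their poses are not given: they have to be found in the camera images.
- pail: Loose round steel pail, open on top, 86 mm high, outer diameter 80 mm at the foot, 100 mm at the rim, 0.35 to 0.65 kg with its bail (unknown). Origin: centre of its underside; z up. The bail's pivot axis runs along this frame's y at z = 78 mm, x = 0. At the start the bail lies flat towards this frame's +x; it swings with very little friction and falls back if let go early.
- bail (a joint): Swing angle of the bail on the pail: 0 = lying flat (level, sticking out to the pail's +x, on its stop), 1.57 = upright above the pail, 3.14 = flat on the other side.
- bail_mid (a point): Middle of the bail's cross bar. The bail is a U of round steel bar 9 mm thick: two arms 126 mm apart between centre lines, and a cross bar 115 mm from the pivot axis, parallel to it, straight for 102 mm, its middle in a freely turning black sleeve, 46 mm long, 16 mm thick. y runs along the bar, x from pivot axis to bar. Lying flat, the bar is 78 mm above the bench, 60 mm clear of the rim: fingers from above can straddle it.
- stand: Fixed steel hook stand. Origin at bench level, z up, hook pointing to its -x. Base plate 10 mm thick, x -145 to 55, y +-70 mm; 24 mm square post at x = 14 mm, top 288 mm high. Its clamp carries a yoke with two like prongs, 8 mm wide, centred at y = +-38 mm: 68 mm free between them for fingers, back to the crossbar at x = -20 mm. The yoke yields down 1 mm per 9 N, to 8 mm; not up or sideways.
- landing_mark (a point): Point on the base plate's top (10 mm above bench, stand's axes) below the middle of the prongs' level landings, at stand x = -128 mm. Landings span stand x -146 to -111 mm; in front an upturned tip, to x = -152, 12 mm higher. HEIGHT NOT MEASURED: the clamp may sit anywhere, so the landings are 229 to 281 mm above the bench; feel for them. Over 22 N between pail or bail and hook is ramming.
- seat_mark (a point): Point on the base plate's top (10 mm above bench, stand's axes) below the middle of the two seat pockets, at stand x = -101 mm. Pockets span x -111 to -90 mm, floor 8 mm lower than the landing, with an upright behind, to x = -82. From it a 45 degree hood, its top 37 mm above the landing, slopes over the pocket; its front edge, at x = -109, leaves 11.5 mm over the landing for the bar to slide under.
- medal: Bystander: loose cast bronze disc, diameter 84 mm, 12 mm high, lying flat. Origin: centre of its underside.
- medal2: Bystander: loose cast bronze disc, diameter 60 mm, 10 mm high, lying flat. Origin: centre of its underside.
- hammer: Bystander: loose hammer lying along its own x, about 260 mm long. Origin: under its middle.
- brush: Bystander: loose brush lying along its own x, about 200 mm long. Origin: under its middle.
- disc: Bystander: loose dark grinding disc with a centre hole, diameter 116 mm, 7 mm thick, lying flat. Origin: centre of its underside.
- tin: Bystander: loose open aluminium tin, diameter 72 mm, 50 mm high. Origin: centre of its underside.
There are look-alikes about, which are no part of the job. There is more than one size of the pail; the job needs the smaller.

How it is judged:
By the outcome, as a careful person would: the job done as asked, in the order asked, and still so for the second after the job is handed in, with the robot touching nothing.
It also fails if it takes over 72 s, if anything falls off the work surface, if the arm or the gripper's body presses on something with over 40 N, if the wrist force passes 120 N, or if a joint passes its speed limit or range.

## Working session

There is one attempt and no reset: what is moved stays moved. The work goes in short steps, Python scripts to look and compute and a tool call to move; the robot and the scene stay as the last step left them, time stands still between calls to the robot, and variables do not carry over. Pictures are saved under pics/ and viewed, at most 13 in all, crops included, and the job is handed in when it is done.

Besides the shell and the picture viewer there is one more tool, called after ">>>" as name(argument=value, ...), one argument or row to a line, values as JSON. step_arm: Moves the arm, as the interface text tells. Shift numbers are shares of 0.05 m and turn numbers shares of 4 degrees, none past 1 either way. Its arguments: {"type":"object","properties":{"targets":{"type":"array"}},"required":["targets"]}

```bash
mkdir -p pics; ls; cat > h.py <<'E'
import numpy as np, cv2
from workcell import readout, get_image, ctrl
def save(name,f):
    d=get_image(name); cv2.imwrite(f'pics/{f}.png',d['pixels'][:,:,::-1]); np.savez(f'pics/{f}.npz',**d); return d
def ray(d,u,v):
    K=np.array(d['intrinsics']);E=np.array(d['extrinsics']);R=E[:3,:3];t=E[:3,3]
    c=-R.T@t; r=R.T@np.linalg.solve(K,[u,v,1.]); return c,r/np.linalg.norm(r)
def plane(d,u,v,z):
    c,r=ray(d,u,v); return c+r*(z-c[2])/r[2]
def tri(a,b):
    (c1,r1),(c2,r2)=a,b
    A=np.stack([r1,-r2],1); s=np.linalg.lstsq(A,c2-c1,rcond=None)[0]
    p,q=c1+r1*s[0],c2+r2*s[1]; return (p+q)/2,np.linalg.norm(p-q)
def proj(d,p):
    E=np.array(d['extrinsics']);q=np.array(d['intrinsics'])@(E[:3,:3]@np.array(p)+E[:3,3]);return q[:2]/q[2]
def load(f): return dict(np.load(f'pics/{f}.npz'))
E
python3 - <<'E'
from h import *
a=save('scene','s0');b=save('top','t0');w=save('wrist','w0')
for d in(a,b,w):print(ray(d,280,210))
o=readout.get_obs();print({k:np.round(v,3) for k,v in o.items()})
E
```

```text
pics
(array([1381.3520437 ,  672.94207545,  778.46651228]), array([-0.66841726, -0.53410094, -0.51764327]))
(array([ 391.61887787,   -7.02614112, 1353.97918173]), array([ 0.0760346 , -0.01896178, -0.99692487]))
(array([ 333.25834806, -533.62231498,  384.18370774]), array([-0.24610329, -0.10423383, -0.96362258]))
{'t': np.float64(0.15), 'qpos': array([-1.147,  0.424,  1.63 , -0.   ,  1.089, -0.019]), 'qvel': array([ 0.002, -0.003, -0.003,  0.   , -0.   , -0.   ]), 'joint_torque': array([ 0.0000e+00, -5.4498e+01, -2.7392e+01,  6.4000e-02,  2.0000e-02,
       -0.0000e+00]), 'ee_pos': array([ 267.713, -564.525,  404.094]), 'orientation': array([-3.064, -0.69 ,  0.   ]), 'ft_force': array([-0.711,  0.43 ,  1.518]), 'moment': array([ 0.018,  0.011, -0.037]), 'grasp_force': np.float64(0.0), 'width': np.float64(87.776)}
```

View pics/s0.png

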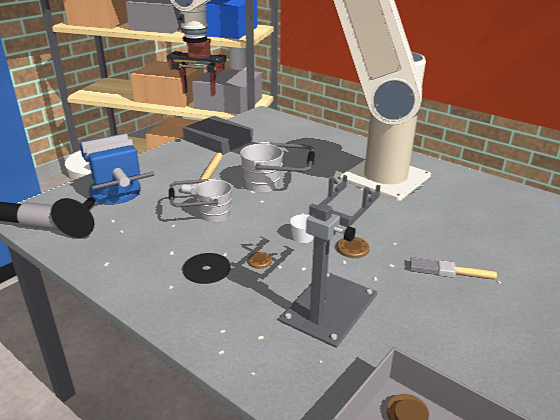

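View pics/t0.png

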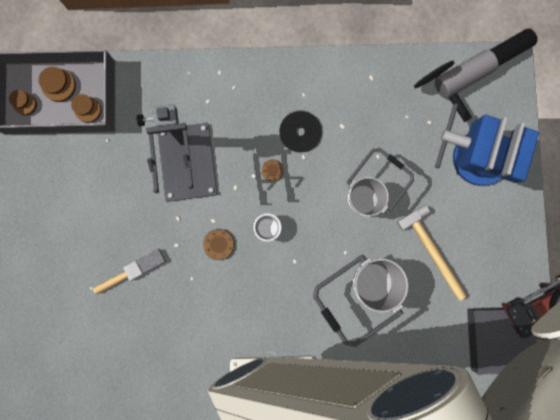

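Scene: the small pail is at (213,200) with its bail sleeve near (180,191), and the stand base is near (330,305). Top: the small pail is at (370,195), the sleeve at (397,162), and the base plate at (187,162) with the prongs pointing down the image, towards the robot. Next I'll enlarge both areas.

```bash
python3 - <<'E'
from h import *
a=load('s0');b=load('t0')
def crop(d,x,y,w,h,k=4): 
    return cv2.resize(d['pixels'][y:y+h,x:x+w,::-1],None,fx=k,fy=k,interpolation=cv2.INTER_CUBIC)
im=np.vstack([np.hstack([crop(b,340,140,100,75),crop(b,130,95,100,75)]),np.hstack([crop(a,150,160,100,75),crop(a,280,165,100,75)])])
im2=np.hstack([crop(b,135,95,95,115),crop(a,270,170,110,115)])
cv2.imwrite('pics/c1.png',im)
import cv2
for n,d,(x,y,w,h) in(('top',b,(375,150,45,30)),('scene',a,(165,180,40,22))):
    g=d['pixels'][y:y+h,x:x+w].max(2)<45
    nn,l,st,c=cv2.connectedComponentsWithStats(g.astype(np.uint8)); print(n,[(s[:5].tolist(),(cc+[x,y]).round(1).tolist()) for s,cc in zip(st,c) if s[4]>8][1:])
print(plane(b,370,205,0),proj(b,[0,0,0]))
E
```

```text
top [([14, 6, 13, 12, 56], [394.7, 161.1])]
scene [([4, 8, 6, 11, 44], [171.0, 192.7])]
[ 501.86726908 -276.04965485    0.        ] [272.81863219 399.57269411]
```

View pics/c1.png

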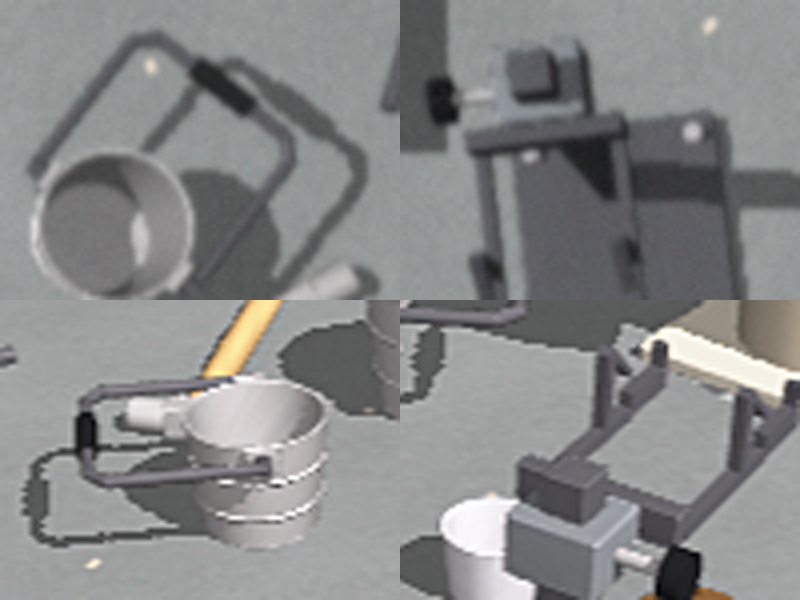

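The crops show the sleeve at top (395.5,161.5) and scene (171.7,193.5), with the rim centre near top (368,196). The base bolts and both hoods are visible too. I'll triangulate these.

```bash
python3 - <<'E'
from h import *
a=load('s0');b=load('t0')
S,e=tri(ray(b,395.5,161.5),ray(a,171.7,193.5));print('sleeve',S,e)
P=plane(b,368,196,86);print('rim',P,'dist',np.linalg.norm((S-P)[:2]),'yaw',np.degrees(np.arctan2(*(S-P)[1::-1])))
for n,d,(x,y,w,h),z in(('top',b,(150,120,70,85),10),('scene',a,(275,275,105,75),10)):
    g=d['pixels'][y:y+h,x:x+w].min(2)>120
    nn,l,st,c=cv2.connectedComponentsWithStats(g.astype(np.uint8))
    for s,cc in zip(st[1:],c[1:]):
        if 3<s[4]<60: print(n,s[4],(cc+[x,y]).round(1),plane(d,*(cc+[x,y]),z)[:2].round(0))
# base plate corners by eye-free mask in top
H=cv2.cvtColor(b['pixels'],cv2.COLOR_RGB2GRAY)[118:206,150:222]
g=(H<95).astype(np.uint8)
c=max(cv2.findContours(g,0,2)[0],key=cv2.contourArea); print(cv2.approxPolyDP(c,3,True)[:,0]+[150,118])
k=lambda f,s:cv2.resize(f,None,fx=s,fy=s,interpolation=cv2.INTER_CUBIC)
cv2.imwrite('pics/c2.png',np.hstack([k(b['pixels'][95:210,135:225,::-1],4),k(a['pixels'][170:285,290:395,::-1],4)]))
E
```

```text
sleeve [ 603.77076543 -328.64218005   81.36824653] 3.7362409673432597
rim [ 517.855549   -254.90567715   86.        ] dist 113.21879823771367 yaw -40.63775389777483
top 21 [202.6 127.5] [724. 171.]
top 10 [161.9 133.8] [710. 281.]
top 4 [150.  154.5] [654. 314.]
top 25 [210.  189.6] [554. 153.]
top 24 [169.1 194.7] [543. 263.]
scene 5 [327.8 275.4] [549. 155.]
scene 33 [288.2 315.4] [716. 168.]
scene 35 [333.9 336.3] [706. 278.]
[[158 118]
 [176 122]
 [150 130]
 [154 191]
 [158 192]
 [152 134]
 [163 131]
 [165 135]
 [160 140]
 [166 144]
 [161 148]
 [166 151]
 [167 157]
 [163 157]
 [171 169]
 [165 171]
 [172 177]
 [175 175]
 [170 173]
 [176 171]
 [180 177]
 [169 165]
 [180 169]
 [179 162]
 [183 161]
 [184 170]
 [180 172]
 [187 170]
 [190 184]
 [186 186]
 [194 191]
 [187 198]
 [219 193]
 [213 147]
 [221 145]
 [221 139]
 [211 137]
 [207 124]
 [205 130]
 [209 134]
 [201 135]
 [199 127]
 [194 134]
 [193 126]
 [179 124]
 [177 118]]
```

View pics/c2.png

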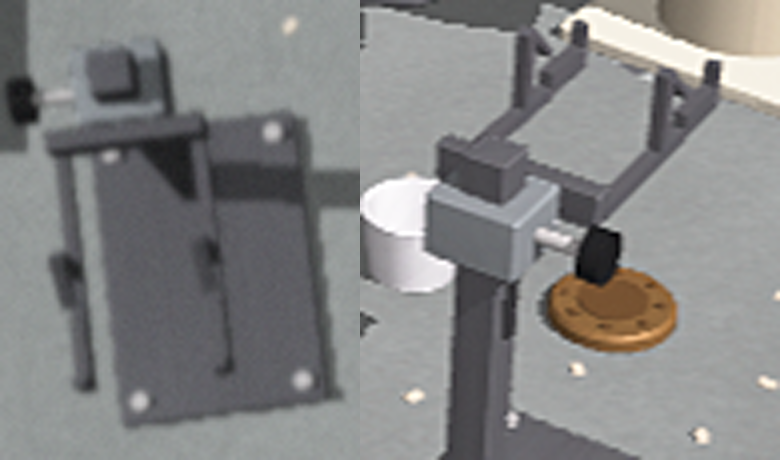

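```bash
python3 - <<'E'
from h import *
a=load('s0');b=load('t0')
for n,t,s in(('tip+y',(156.2,190.7),(377.7,185.5)),('tip-y',(191.2,187),(345,176)),('hood+y',(150.5,160),(365,188)),('hood-y',(186,155.7),(330.5,178)),('posttop',(162.5,113.5),(320,209))):
    print(n,tri(ray(b,*t),ray(a,*s)))
E
```

```text
tip+y (array([522.35407263, 240.11847319, 270.55883135]), np.float64(3.653043900325372))
tip-y (array([528.43163189, 164.58950128, 269.68479477]), np.float64(3.630686644588492))
hood+y (array([585.78103673, 246.14729562, 293.52106085]), np.float64(2.715804340633664))
hood-y (array([593.19949253, 170.60201425, 292.90980869]), np.float64(2.3830825607603523))
posttop (array([690.75837443, 218.76608533, 283.68238191]), np.float64(4.91882264322796))
```

>>> step_arm(
  targets=[
    [[0.4, 0.2, 0, 0.6, 0, 0, 0.6], [0, 0, 0, -0.6, 0, 0, 0.6], [0.7, 0.5, 0, 0, 0, 0.6, 0.6], [0.7, 0.5, 0, 0, 0, 0.6, 0.6], [0.7, 0.5, 0, 0, 0, 0.6, 0.6]],
  ],
)

```text
t: 0.78
ee_pos: [393.6, -478.9, 404.4]
orientation: [-3.015, -0.882, 0.0]
ft_force: [0.4, -0.5, 0.3]
width: 53.2
grasp_force: 0.0
```

>>> step_arm(
  targets=[
    [[0.84, 0.6, 0, 0, 0, 0.84, 0.6], [0.84, 0.6, 0, 0, 0, 0.84, 0.6], [0.8, 0.56, -0.2, 0, 0, 0.84, 0.6], [0.6, 0.42, -0.2, 0, 0, 0.84, 0.6], [0.3, 0.2, -0.2, 0, 0, 0.84, 0.6]],
  ],
)

```text
t: 1.4
ee_pos: [563.1, -359.4, 374.0]
orientation: [-2.851, -1.318, 0.0]
ft_force: [0.4, 0.1, -0.3]
width: 53.0
grasp_force: 0.0
```

```bash
python3 - <<'E'
from h import *
w=save('wrist','w1');o=readout.get_obs();print({k:np.round(o[k],3) for k in('t','ee_pos','orientation','width','qpos','ft_force')})
E
```

```text
{'t': np.float64(1.45), 'ee_pos': array([ 563.577, -358.706,  372.445]), 'orientation': array([-2.848e+00, -1.321e+00,  1.000e-03]), 'width': np.float64(52.893), 'qpos': array([-5.850e-01,  5.210e-01,  1.551e+00,  1.000e-03,  1.072e+00,
        1.170e-01]), 'ft_force': array([ 0.571,  0.458, -0.235])}
```

View pics/w1.png

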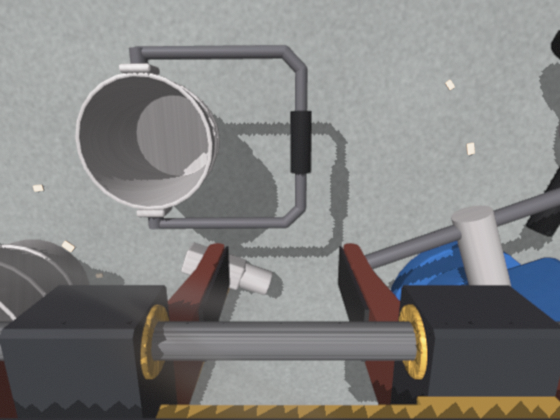

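The wrist view shows the bail square to the jaws, with the sleeve at (300.5,142), the bail arms at rows 52 and 222, and the pivots at about (138,69) and (152,211). Vise and hammer are clear of the path.

```bash
python3 - <<'E'
from h import *
w=load('w1');a=load('s0');b=load('t0');from scipy.spatial.transform import Rotation as R
r=ray(w,300.5,142)
print(tri(r,ray(a,171.7,193.5)),tri(r,ray(b,395.5,161.5)))
S=plane(w,300.5,142,78)
p1=plane(w,301,85,78);p2=plane(w,301,205,78);dy=p1-p2
print('S',S,'bar yaw',np.degrees(np.arctan2(dy[1],dy[0])))
print('arms sep',plane(w,220,52,78)-plane(w,220,222,78))
v1=plane(w,137,60,78);v2=plane(w,153,216,78);print('pivot',v1,v2,(v1+v2)/2)
o=readout.get_obs();M=R.from_rotvec(o['orientation']).as_matrix();print('tool y yaw',np.degrees(np.arctan2(M[1,1],M[0,1])),'z',M[:,2])
E
```

```text
(array([ 603.26092682, -329.1795977 ,   80.36005283]), np.float64(3.38909560064955)) (array([ 604.73343912, -329.89846489,   82.70348183]), np.float64(0.36196870549420956))
S [ 604.52200163 -330.48209787   78.        ] bar yaw 50.31944124768631
arms sep [85.87724631 91.86400632  0.        ]
pivot [ 552.87435083 -211.09026743   78.        ] [ 478.33460669 -299.16927786   78.        ] [ 515.60447876 -255.12977265   78.        ]
tool y yaw -40.23333591341236 z [-0.00132509  0.00159323 -0.99999785]
```

>>> step_arm(
  targets=[
    [[0.4, 0.28, -0.4, 0, 0, 0, 0.6], [0.41, 0.29, -0.4, 0, 0, 0, 0.6], [0, 0, -0.6, 0, 0, 0, 0.6], [0, 0, -0.6, 0, 0, 0, 0.6], [0, 0, -0.5, 0, 0, 0, 0.6]],
  ],
)

```text
t: 2.08
ee_pos: [602.4, -331.6, 246.9]
orientation: [-2.853, -1.31, 0.002]
ft_force: [0.0, 0.2, -0.8]
width: 52.4
grasp_force: 0.0
```

>>> step_arm(
  targets=[
    [[0, 0, 0, 0, 0, 0, 0.6], [0, 0, 0, 0, 0, 0, 0.3], [0, 0, 0, 0, 0, 0, 0], [0, 0, 0, 0, 0, 0, 0], [0, 0, 0, 0, 0, 0, 0]],
  ],
)

```text
t: 2.7
ee_pos: [602.4, -332.3, 250.4]
orientation: [2.854, 1.312, 0.001]
ft_force: [0.3, -1.4, 0.5]
width: 15.7
grasp_force: 1.4
```

>>> step_arm(
  targets=[
    [[0, 0, 0, 0, 0, 0, 0.5], [0.03, 0.04, -0.08, 0, 0, 0, 0.5], [0, 0, -0.08, 0, 0, 0, 0], [0, 0, 0, 0, 0, 0, 0], [0, 0, 0, 0, 0, 0, 0]],
  ],
)

```text
t: 3.32
ee_pos: [603.8, -330.2, 241.5]
orientation: [2.854, 1.312, -0.0]
ft_force: [-0.2, 0.9, -0.7]
width: 15.5
grasp_force: 30.0
```

>>> step_arm(
  targets=[
    [[0, 0, 0, 0, 0, 0, 0], [0, 0, 0, 0, 0, 0, 0], [0, 0, 0, 0, 0, 0, 0], [0, 0, 0, 0, 0, 0, 0], [0, 0, 0, 0, 0, 0, 0]],
  ],
)

```text
t: 3.95
ee_pos: [603.8, -330.3, 241.7]
orientation: [2.854, 1.312, 0.0]
ft_force: [-0.4, -0.9, -0.5]
width: 15.1
grasp_force: 30.0
```

```bash
python3 - <<'E'
from h import *
o=readout.get_obs();print({k:np.round(o[k],2) for k in('t','ee_pos','orientation','width','grasp_force','ft_force','moment')})
for f in ('w1',):
    w=load(f)
# arc in units of 0.05 m, 6 deg steps
th=np.radians(np.arange(0,91,9)); d=np.array([np.cos(np.radians(-40.3)),np.sin(np.radians(-40.3))])
P=np.stack([115*np.cos(th)*d[0],115*np.cos(th)*d[1],115*np.sin(th)],1);print((np.diff(P,axis=0)/50).round(3).tolist())
E
```

```text
{'t': np.float64(3.95), 'ee_pos': array([ 603.79, -330.25,  241.73]), 'orientation': array([2.85, 1.31, 0.  ]), 'width': np.float64(15.07), 'grasp_force': np.float64(29.99), 'ft_force': array([-0.4 , -0.92, -0.48]), 'moment': array([-0.1 , -0.03,  0.1 ])}
[[-0.022, 0.018, 0.36], [-0.064, 0.054, 0.351], [-0.105, 0.089, 0.333], [-0.144, 0.122, 0.308], [-0.179, 0.152, 0.274], [-0.209, 0.178, 0.234], [-0.235, 0.199, 0.189], [-0.254, 0.216, 0.138], [-0.268, 0.227, 0.084], [-0.274, 0.233, 0.028]]
```

>>> step_arm(
  targets=[
    [[-0.01, 0.005, 0.18, 0, 0, 0, 0], [-0.012, 0.013, 0.18, 0, 0, 0, 0], [-0.03, 0.025, 0.176, 0, 0, 0, 0], [-0.034, 0.029, 0.175, 0, 0, 0, 0], [-0.05, 0.042, 0.17, 0, 0, 0, 0]],
  ],
)

```text
t: 4.58
ee_pos: [596.7, -324.3, 286.4]
orientation: [-2.854, -1.312, 0.0]
ft_force: [-2.3, -0.1, -2.0]
width: 15.5
grasp_force: 30.0
```

>>> step_arm(
  targets=[
    [[-0.055, 0.047, 0.163, 0, 0, 0, 0], [-0.07, 0.059, 0.158, 0, 0, 0, 0], [-0.074, 0.063, 0.15, 0, 0, 0, 0], [-0.087, 0.074, 0.14, 0, 0, 0, 0], [-0.092, 0.078, 0.134, 0, 0, 0, 0]],
  ],
)

```text
t: 5.2
ee_pos: [577.7, -308.1, 323.3]
orientation: [-2.854, -1.312, 0.0]
ft_force: [-1.5, 0.4, -3.1]
width: 15.1
grasp_force: 30.0
```

```bash
python3 - <<'E'
from h import *
o=readout.get_obs();print({k:np.round(o[k],2) for k in('t','ee_pos','width','grasp_force','ft_force','moment')})
w=save('wrist','w2')
E
```

```text
{'t': np.float64(5.2), 'ee_pos': array([ 577.72, -308.08,  323.28]), 'width': np.float64(15.14), 'grasp_force': np.float64(29.99), 'ft_force': array([-1.53,  0.38, -3.15]), 'moment': array([0.05, 0.24, 0.08])}
```

View pics/w2.png

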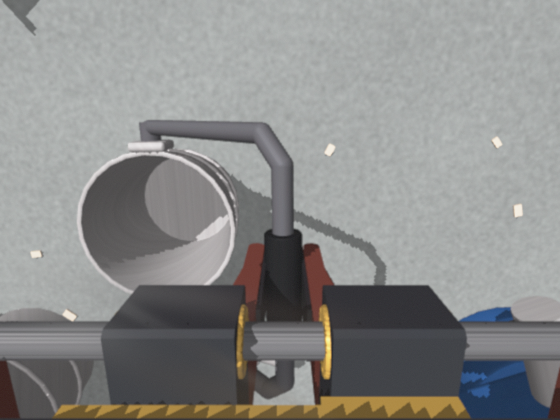

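The wrist view shows the bail about 45° up, firmly held in the jaws, and the pail standing level with its rim centre near (158,222). Continuing the arc.

>>> step_arm(
  targets=[
    [[-0.102, 0.087, 0.122, 0, 0, 0, 0], [-0.107, 0.091, 0.112, 0, 0, 0, 0], [-0.115, 0.097, 0.1, 0, 0, 0, 0], [-0.12, 0.102, 0.089, 0, 0, 0, 0], [-0.125, 0.106, 0.075, 0, 0, 0, 0]],
  ],
)

```text
t: 5.88
ee_pos: [549.2, -283.9, 348.1]
orientation: [-2.854, -1.312, 0.0]
ft_force: [-1.1, 1.0, -5.2]
width: 15.2
grasp_force: 30.0
```

```bash
python3 - <<'E'
from h import *
o=readout.get_obs();print({k:np.round(o[k],2) for k in('t','ee_pos','width','ft_force')})
print(plane(load('w2'),158,222,86)); w=save('wrist','w3')
H=cv2.cvtColor(w['pixels'],cv2.COLOR_RGB2GRAY); c=cv2.HoughCircles(cv2.GaussianBlur(H,(5,5),1),cv2.HOUGH_GRADIENT,1.5,100,param1=120,param2=40,minRadius=60,maxRadius=95);print(c)
if c is not None:
  for q in c[0][:2]: print(plane(w,q[0],q[1],86))
E
```

```text
{'t': np.float64(5.88), 'ee_pos': array([ 549.2 , -283.89,  348.07]), 'width': np.float64(15.25), 'ft_force': array([-1.09,  0.96, -5.19])}
[ 520.73077361 -253.46510194   86.        ]
[[[218.25 212.25  67.35]
  [ 68.25 374.25  67.35]]]
[ 517.30588845 -251.67147245   86.        ]
[ 335.46431108 -271.26933068   86.        ]
```

>>> step_arm(
  targets=[
    [[-0.13, 0.115, 0.045, 0, 0, 0, 0], [-0.13, 0.115, 0.035, 0, 0, 0, 0], [-0.13, 0.115, 0.02, 0, 0, 0, 0], [-0.13, 0.115, 0.01, 0, 0, 0, 0], [0, 0, 0, 0, 0, 0, 0]],
  ],
)

```text
t: 6.55
ee_pos: [523.9, -261.6, 355.6]
orientation: [2.851, 1.311, 0.004]
ft_force: [-1.6, -3.0, 9.7]
width: 15.2
grasp_force: 30.0
```

>>> step_arm(
  targets=[
    [[0, 0, 0, 0, 0, 0, 0], [0, 0, 0, 0, 0, 0, 0], [0, 0, 0, 0, 0, 0, 0], [0, 0, 0, 0, 0, 0, 0], [0, 0, 0, 0, 0, 0, 0]],
  ],
)

```text
t: 7.18
ee_pos: [524.3, -261.9, 355.5]
orientation: [2.851, 1.31, 0.004]
ft_force: [-1.4, -2.4, 9.9]
width: 15.6
grasp_force: 30.0
```

```bash
python3 - <<'E'
from h import *
o=readout.get_obs();print({k:np.round(o[k],2) for k in('t','ee_pos','width','ft_force','moment')})
w=save('wrist','w4');s=save('scene','s4')
H=cv2.cvtColor(w['pixels'],cv2.COLOR_RGB2GRAY); c=cv2.HoughCircles(cv2.GaussianBlur(H,(5,5),1),cv2.HOUGH_GRADIENT,1.5,100,param1=120,param2=40,minRadius=60,maxRadius=95);print(c)
for q in c[0][:2]: print(plane(w,q[0],q[1],86))
k=lambda f,s:cv2.resize(f,None,fx=s,fy=s,interpolation=cv2.INTER_CUBIC)
cv2.imwrite('pics/c4.png',np.hstack([k(s['pixels'][90:240,150:280,::-1],3),k(w['pixels'][:,:,::-1],450/420)[:,:400]]))
E
```

```text
{'t': np.float64(7.18), 'ee_pos': array([ 524.27, -261.92,  355.54]), 'width': np.float64(15.62), 'ft_force': array([-1.42, -2.37,  9.88]), 'moment': array([-0.44,  0.2 ,  0.01])}
[[[266.25 210.75  67.05]]]
[ 517.81683285 -252.72634642   86.        ]
```

View pics/c4.png

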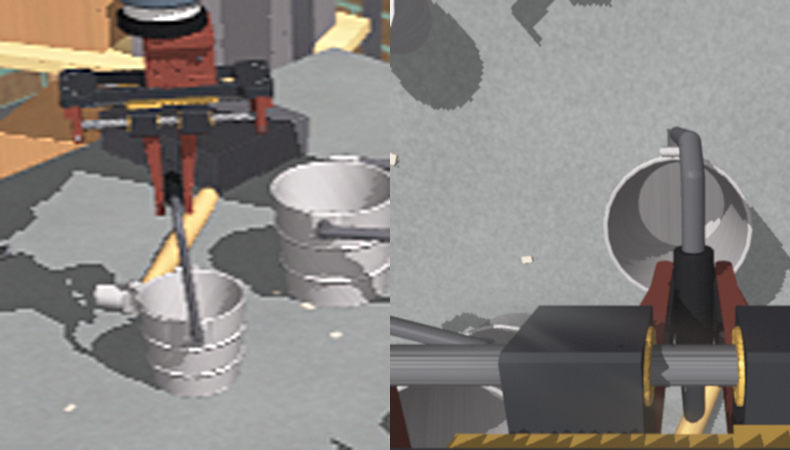

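The bail is nearly upright and the pail is still standing. The tool is pressing on it with about 10 N, so I'll ease up slightly while finishing the swing.

>>> step_arm(
  targets=[
    [[0, 0, 0.025, 0, 0, 0, 0], [-0.05, 0.06, 0.01, 0, 0, 0, 0], [-0.05, 0.06, 0.005, 0, 0, 0, 0], [-0.04, 0.05, 0, 0, 0, 0, 0], [0, 0, 0, 0, 0, 0, 0]],
  ],
)

```text
t: 7.9
ee_pos: [516.5, -252.8, 356.4]
orientation: [2.853, 1.312, 0.001]
ft_force: [-2.2, -2.3, 7.2]
width: 15.1
grasp_force: 30.0
```

>>> step_arm(
  targets=[
    [[0, 0, 0, 0, 0, 0, 0], [0, 0, 0.01, 0, 0, 0, 0], [0, 0, 0, 0, 0, 0, 0], [0, 0, 0, 0, 0, 0, 0], [0, 0, 0, 0, 0, 0, 0]],
  ],
)

```text
t: 8.52
ee_pos: [516.6, -252.9, 356.4]
orientation: [2.854, 1.312, 0.0]
ft_force: [-1.4, -1.9, 6.7]
width: 15.3
grasp_force: 30.0
```

Bail is upright with the pail still on the bench. Lifting gently.

>>> step_arm(
  targets=[
    [[0, 0, 0.02, 0, 0, 0, 0], [0, 0, 0.03, 0, 0, 0, 0], [0, 0, 0.04, 0, 0, 0, 0], [0, 0, 0.06, 0, 0, 0, 0], [0, 0, 0.08, 0, 0, 0, 0]],
  ],
)

```text
t: 9.15
ee_pos: [516.6, -252.7, 367.3]
orientation: [-2.854, -1.312, 0.0]
ft_force: [-0.2, -0.1, -5.1]
width: 15.4
grasp_force: 30.0
```

>>> step_arm(
  targets=[
    [[0, 0, 0.15, 0, 0, 0, 0], [0, 0, 0.25, 0, 0, 0, 0], [0, 0, 0.3, 0, 0, 0, 0], [0, 0, 0.3, 0, 0, 0, 0], [0, 0, 0.2, 0, 0, 0, 0]],
  ],
)

```text
t: 9.78
ee_pos: [516.8, -252.9, 429.0]
orientation: [2.853, 1.312, 0.002]
ft_force: [-0.2, 0.2, -5.2]
width: 15.6
grasp_force: 30.0
```

Weight is about 5 N, hanging free. Carrying it to the front of the hook with gentle ramps.

>>> step_arm(
  targets=[
    [[-0.01, 0.1, 0.1, 0, 0, 0.5, 0], [-0.03, 0.25, 0.1, 0, 0, 0.5, 0], [-0.05, 0.4, 0.1, 0, 0, 0.5, 0], [-0.06, 0.5, 0.1, 0, 0, 0.5, 0], [-0.06, 0.5, 0.1, 0, 0, 0.5, 0]],
  ],
)

```text
t: 10.4
ee_pos: [505.6, -163.3, 452.3]
orientation: [-2.726, -1.559, 0.0]
ft_force: [-0.4, -0.8, -5.9]
width: 15.7
grasp_force: 30.0
```

>>> step_arm(
  targets=[
    [[-0.064, 0.55, 0.064, 0, 0, 0.8, 0], [-0.064, 0.55, 0.064, 0, 0, 0.8, 0], [-0.064, 0.55, 0.064, 0, 0, 0.8, 0], [-0.064, 0.55, 0.064, 0, 0, 0.8, 0], [-0.064, 0.55, 0.064, 0, 0, 0.8, 0]],
  ],
)

```text
t: 11.02
ee_pos: [489.3, -25.8, 468.4]
orientation: [-2.482, -1.925, 0.0]
ft_force: [0.3, -0.7, -5.4]
width: 15.1
grasp_force: 30.0
```

>>> step_arm(
  targets=[
    [[-0.064, 0.55, 0, 0, 0, 0.6, 0], [-0.064, 0.55, 0, 0, 0, 0.6, 0], [-0.064, 0.55, 0, 0, 0, 0.6, 0], [-0.064, 0.55, 0, 0, 0, 0.6, 0], [-0.064, 0.55, 0, 0, 0, 0.53, 0]],
  ],
)

```text
t: 11.65
ee_pos: [472.9, 111.4, 468.3]
orientation: [-2.273, -2.168, 0.001]
ft_force: [0.0, -0.3, -5.6]
width: 15.2
grasp_force: 30.0
```

>>> step_arm(
  targets=[
    [[-0.06, 0.5, 0, 0, 0, 0.4, 0], [-0.05, 0.45, 0, 0, 0, 0.4, 0], [-0.04, 0.4, 0, 0, 0, 0.4, 0], [-0.03, 0.25, 0, 0, 0, 0.4, 0], [-0.01, 0.15, 0, 0, 0, 0.4, 0]],
  ],
)

```text
t: 12.28
ee_pos: [464.0, 198.0, 468.3]
orientation: [-2.117, -2.321, 0.001]
ft_force: [-0.7, 0.2, -6.3]
width: 15.5
grasp_force: 30.0
```

>>> step_arm(
  targets=[
    [[0, 0, 0, 0, 0, 0, 0], [0, 0, 0, 0, 0, 0, 0], [0, 0, 0, 0, 0, 0, 0], [0, 0, 0, 0, 0, 0, 0], [0, 0, 0, 0, 0, 0, 0]],
  ],
)

```text
t: 12.9
ee_pos: [464.7, 197.0, 468.4]
orientation: [-2.121, -2.317, 0.0]
ft_force: [0.1, 0.3, -5.1]
width: 15.4
grasp_force: 30.0
```

```bash
python3 - <<'E'
from h import *
from scipy.spatial.transform import Rotation as R
o=readout.get_obs();print({k:np.round(o[k],2) for k in('t','ee_pos','width','ft_force','moment')})
M=R.from_rotvec(o['orientation']).as_matrix();print('tool y yaw',np.degrees(np.arctan2(M[1,1],M[0,1])))
w=save('wrist','w5');s=save('scene','s5');save('top','t5')
k=lambda f,s:cv2.resize(f,None,fx=s,fy=s,interpolation=cv2.INTER_CUBIC)
cv2.imwrite('pics/c5.png',np.vstack([np.hstack([k(s['pixels'][120:270,280:380,::-1],3)[:300],k(w['pixels'][:,:,::-1],300/420)])]))
E
```

```text
{'t': np.float64(12.9), 'ee_pos': array([464.7 , 196.98, 468.37]), 'width': np.float64(15.41), 'ft_force': array([ 0.15,  0.27, -5.05]), 'moment': array([ 0.02, -0.03, -0.04])}
tool y yaw 5.062365273912441
```

View pics/w5.png

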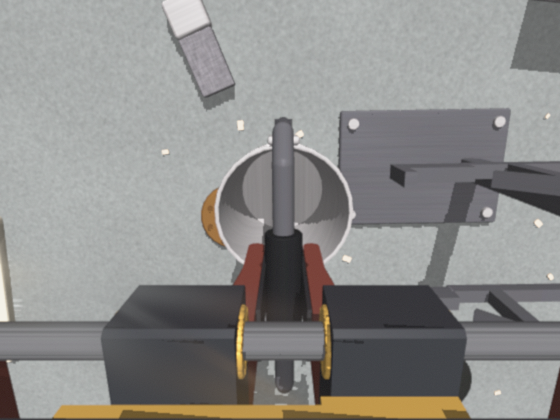

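The wrist view shows the pail hanging level. The +y prong's tip is at (393,175), the −y prong is at about row 293, and the base bolts are at (354,124), (500,121) and (488,212).

```bash
python3 - <<'E'
from h import *
w=load('w5');s=load('s0');b=load('t0')
B=[plane(w,*q,12)[:2] for q in((354,124),(500,121.5),(487.5,212.5))];print(np.round(B,1))
c=(B[0]+B[2])/2;u=B[1]-B[0];v=B[1]-B[2];print('centre',c,'yaw',np.degrees(np.arctan2(u[1],u[0])),np.degrees(np.arctan2(-v[0],v[1])),np.linalg.norm(u),np.linalg.norm(v))
# prong tip +y top front
for q in((391,166),(391,184)): print(plane(w,*q,269))
print('tri tip +y',tri(ray(w,393,168),ray(s,377.7,185.5)),tri(ray(w,393,168),ray(b,156.2,190.7)))
print('bail bar far end',plane(w,283,125,306))
H=w['pixels'][100:320,380:520];E=cv2.Canny(cv2.cvtColor(H,cv2.COLOR_RGB2GRAY),60,150)
for l in cv2.HoughLinesP(E,1,np.pi/360,25,minLineLength=35,maxLineGap=4)[:,0]: print(l+[380,100,380,100])
E
```

```text
[[542.3 260.1]
 [712.2 277.9]
 [723.8 167.7]]
centre [633.06869317 213.89250736] yaw 5.983821587647207 6.006976882006952 170.80941085877933 110.77329139090702
[514.00647504 246.78501438 269.        ]
[515.51851101 237.77544144 269.        ]
tri tip +y (array([516.7592687 , 242.75590433, 267.95216199]), np.float64(6.322549096751078)) (array([524.79053392, 243.51569691, 244.12912201]), np.float64(3.782110051657067))
bail bar far end [458.67381219 263.34979971 306.        ]
[464 284 518 284]
[380 285 429 285]
[462 108 509 108]
[503 161 510 112]
[466 215 479 179]
[442 286 460 226]
[403 109 447 109]
[471 182 519 200]
```

>>> step_arm(
  targets=[
    [[0.2, 0.02, 0, 0, 0, 0.1, 0], [0.4, 0.04, 0, 0, 0, 0.1, 0], [0.5, 0.05, 0, 0, 0, 0, 0], [0.4, 0.04, 0, 0, 0, 0, 0], [0.15, 0.017, 0, 0, 0, 0, 0]],
  ],
)

```text
t: 13.68
ee_pos: [548.5, 205.6, 468.1]
orientation: [2.104, 2.332, 0.0]
ft_force: [1.3, 0.7, -5.9]
width: 15.3
grasp_force: 30.0
```

>>> step_arm(
  targets=[
    [[0, 0, -0.05, 0, 0, 0, 0], [0, 0, -0.1, 0, 0, 0, 0], [0, 0, -0.15, 0, 0, 0, 0], [0, 0, -0.1, 0, 0, 0, 0], [0, 0, -0.05, 0, 0, 0, 0]],
  ],
)

```text
t: 14.3
ee_pos: [546.8, 205.5, 445.3]
orientation: [-2.104, -2.332, 0.002]
ft_force: [-0.6, 0.1, -5.7]
width: 15.3
grasp_force: 30.0
```

```bash
python3 - <<'E'
from h import *
o=readout.get_obs();print({k:np.round(o[k],2) for k in('t','ee_pos','width','ft_force','moment')})
w=save('wrist','w6');s=save('scene','s6')
k=lambda f,s:cv2.resize(f,None,fx=s,fy=s,interpolation=cv2.INTER_CUBIC)
cv2.imwrite('pics/c6.png',np.hstack([k(s['pixels'][115:265,285:400,::-1],3),k(w['pixels'][:,:,::-1],450/560)[:,:450][:337].copy() if 0 else k(w['pixels'][60:410,130:480,::-1],450/350)]))
E
```

```text
{'t': np.float64(14.3), 'ee_pos': array([546.78, 205.53, 445.29]), 'width': np.float64(15.25), 'ft_force': array([-0.56,  0.08, -5.68]), 'moment': array([-0.05, -0.03,  0.01])}
```

View pics/c6.png

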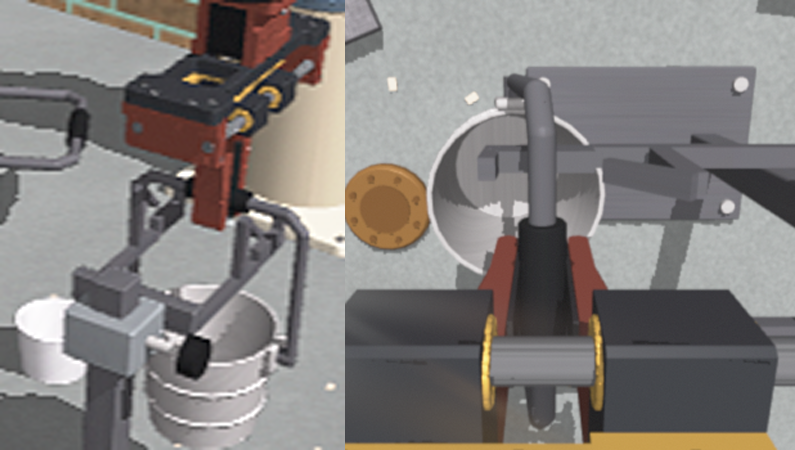

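The bail straddles the prongs, and the bar is between the upturned tips and the hood edges. I'll check that numerically.

```bash
python3 - <<'E'
from h import *
w=load('w6');c,s_=np.cos(np.radians(5.9)),np.sin(np.radians(5.9));o=np.array([676.8,219])
f=lambda q,z:(lambda d:(round(d[0]*c+d[1]*s_,1),round(-d[0]*s_+d[1]*c,1)))(plane(w,*q,z)[:2]-o)
X=lambda a,b:(130+(a-345)/1.2857,60+b/1.2857)
print('tip front,back',f(X(478,160),269),f(X(497,160),269),'hood edge',f(X(605,165),269),'bar',f(X(540,160),282),'prong edges',f(X(560,145),257),f(X(560,166),257),'bar end',f(X(540,85),282),'tcp',f(X(540,160),282))
E
```

```text
tip front,back (np.float64(-152.8), np.float64(40.6)) (np.float64(-146.4), np.float64(40.6)) hood edge (np.float64(-109.4), np.float64(38.8)) bar (np.float64(-131.6), np.float64(43.2)) prong edges (np.float64(-124.4), np.float64(43.7)) (np.float64(-124.4), np.float64(35.9)) bar end (np.float64(-131.5), np.float64(66.1)) tcp (np.float64(-131.6), np.float64(43.2))
```

>>> step_arm(
  targets=[
    [[0, 0, -0.08, 0, 0, 0, 0], [0, 0, -0.06, 0, 0, 0, 0], [0, 0, -0.03, 0, 0, 0, 0], [0, 0, 0, 0, 0, 0, 0], [0, 0, 0, 0, 0, 0, 0]],
  ],
)

```text
t: 15.02
ee_pos: [547.0, 205.5, 437.3]
orientation: [-2.104, -2.332, 0.001]
ft_force: [-1.4, -0.3, -5.7]
width: 15.2
grasp_force: 30.0
```

>>> step_arm(
  targets=[
    [[0, 0, -0.03, 0, 0, 0, 0], [0, 0, -0.03, 0, 0, 0, 0], [0, 0, 0, 0, 0, 0, 0], [0, 0, 0, 0, 0, 0, 0], [0, 0, 0, 0, 0, 0, 0]],
  ],
)

```text
t: 15.65
ee_pos: [547.1, 205.6, 434.4]
orientation: [-2.104, -2.333, 0.0]
ft_force: [-0.8, -0.5, -6.5]
width: 15.3
grasp_force: 30.0
```

>>> step_arm(
  targets=[
    [[0, 0, -0.02, 0, 0, 0, 0], [0, 0, -0.02, 0, 0, 0, 0], [0, 0, 0, 0, 0, 0, 0], [0, 0, 0, 0, 0, 0, 0], [0, 0, 0, 0, 0, 0, 0]],
  ],
)

```text
t: 16.27
ee_pos: [547.3, 205.6, 432.6]
orientation: [2.104, 2.332, 0.001]
ft_force: [1.0, 0.5, -6.0]
width: 15.0
grasp_force: 30.0
```

>>> step_arm(
  targets=[
    [[0, 0, -0.02, 0, 0, 0, 0], [0, 0, -0.02, 0, 0, 0, 0], [0, 0, 0, 0, 0, 0, 0], [0, 0, 0, 0, 0, 0, 0], [0, 0, 0, 0, 0, 0, 0]],
  ],
)

```text
t: 16.9
ee_pos: [547.2, 205.6, 430.4]
orientation: [2.104, 2.333, 0.0]
ft_force: [-0.4, -0.6, -6.2]
width: 15.2
grasp_force: 30.0
```

>>> step_arm(
  targets=[
    [[0, 0, -0.02, 0, 0, 0, 0], [0, 0, -0.02, 0, 0, 0, 0], [0, 0, 0, 0, 0, 0, 0], [0, 0, 0, 0, 0, 0, 0], [0, 0, 0, 0, 0, 0, 0]],
  ],
)

```text
t: 17.52
ee_pos: [547.0, 205.5, 428.3]
orientation: [-2.104, -2.332, 0.001]
ft_force: [-0.8, 0.3, -5.0]
width: 15.1
grasp_force: 30.0
```

>>> step_arm(
  targets=[
    [[0, 0, -0.02, 0, 0, 0, 0], [0, 0, -0.02, 0, 0, 0, 0], [0, 0, 0, 0, 0, 0, 0], [0, 0, 0, 0, 0, 0, 0], [0, 0, 0, 0, 0, 0, 0]],
  ],
)

```text
t: 18.15
ee_pos: [547.5, 205.6, 426.7]
orientation: [2.104, 2.332, 0.002]
ft_force: [0.9, 0.8, -1.7]
width: 15.7
grasp_force: 30.0
```

Contact: the load dropped from about 6 N to 1.7 N. Easing 0.5 mm more, then sliding back.

>>> step_arm(
  targets=[
    [[0, 0, -0.01, 0, 0, 0, 0], [0, 0, 0, 0, 0, 0, 0], [0.05, 0.005, 0, 0, 0, 0, 0], [0.06, 0.006, 0, 0, 0, 0, 0], [0.06, 0.006, 0, 0, 0, 0, 0]],
  ],
)

```text
t: 18.77
ee_pos: [555.6, 206.4, 425.8]
orientation: [-2.104, -2.332, 0.001]
ft_force: [-4.2, -0.0, 1.6]
width: 15.2
grasp_force: 30.0
```

>>> step_arm(
  targets=[
    [[0.04, 0.004, 0, 0, 0, 0, 0], [0.04, 0.004, 0, 0, 0, 0, 0], [0.04, 0.004, 0, 0, 0, 0, 0], [0.04, 0.004, 0, 0, 0, 0, 0], [0.04, 0.004, 0, 0, 0, 0, 0]],
  ],
)

```text
t: 19.4
ee_pos: [565.9, 207.4, 425.9]
orientation: [2.104, 2.332, 0.001]
ft_force: [-1.6, -0.8, 0.2]
width: 15.2
grasp_force: 30.0
```

>>> step_arm(
  targets=[
    [[0.04, 0.004, 0, 0, 0, 0, 0], [0.04, 0.004, 0, 0, 0, 0, 0], [0.04, 0.004, 0, 0, 0, 0, 0], [0.04, 0.004, 0, 0, 0, 0, 0], [0.04, 0.004, 0, 0, 0, 0, 0]],
  ],
)

```text
t: 20.02
ee_pos: [575.8, 208.4, 425.7]
orientation: [-2.104, -2.333, 0.0]
ft_force: [0.4, -0.5, -5.3]
width: 15.1
grasp_force: 30.0
```

Free of the landing and above the pockets. Lowering.

>>> step_arm(
  targets=[
    [[0, 0, -0.02, 0, 0, 0, 0], [0, 0, -0.03, 0, 0, 0, 0], [0, 0, -0.03, 0, 0, 0, 0], [0, 0, -0.03, 0, 0, 0, 0], [0, 0, 0, 0, 0, 0, 0]],
  ],
)

```text
t: 20.65
ee_pos: [575.6, 208.4, 420.2]
orientation: [-2.104, -2.333, 0.001]
ft_force: [-0.4, -0.8, -5.3]
width: 15.6
grasp_force: 30.0
```

>>> step_arm(
  targets=[
    [[0, 0, -0.02, 0, 0, 0, 0], [0, 0, 0, 0, 0, 0, 0], [0, 0, -0.02, 0, 0, 0, 0], [0, 0, 0, 0, 0, 0, 0], [0, 0, 0, 0, 0, 0, 0]],
  ],
)

```text
t: 21.28
ee_pos: [575.7, 208.4, 418.7]
orientation: [2.104, 2.332, 0.001]
ft_force: [-0.9, -0.5, -2.3]
width: 15.5
grasp_force: 30.0
```

>>> step_arm(
  targets=[
    [[0, 0, -0.012, 0, 0, 0, 0], [0, 0, 0, 0, 0, 0, 0], [0, 0, 0, 0, 0, 0, 0], [0, 0, 0, 0, 0, 0, 0], [0, 0, 0, 0, 0, 0, 0]],
  ],
)

```text
t: 21.9
ee_pos: [575.7, 208.4, 418.0]
orientation: [2.104, 2.333, 0.001]
ft_force: [-1.5, -0.3, 1.8]
width: 15.3
grasp_force: 30.0
```

```bash
python3 - <<'E'
from h import *
o=readout.get_obs();print({k:np.round(o[k],2) for k in('t','ee_pos','width','ft_force','moment')})
w=save('wrist','w7');s=save('scene','s7')
k=lambda f,s:cv2.resize(f,None,fx=s,fy=s,interpolation=cv2.INTER_CUBIC)
cv2.imwrite('pics/c7.png',np.hstack([k(s['pixels'][115:265,285:400,::-1],3),k(w['pixels'][60:410,130:480,::-1],450/350)]))
E
```

```text
{'t': np.float64(21.9), 'ee_pos': array([575.75, 208.45, 417.97]), 'width': np.float64(15.32), 'ft_force': array([-1.52, -0.25,  1.81]), 'moment': array([-0.05,  0.17, -0.05])}
```

View pics/c7.png

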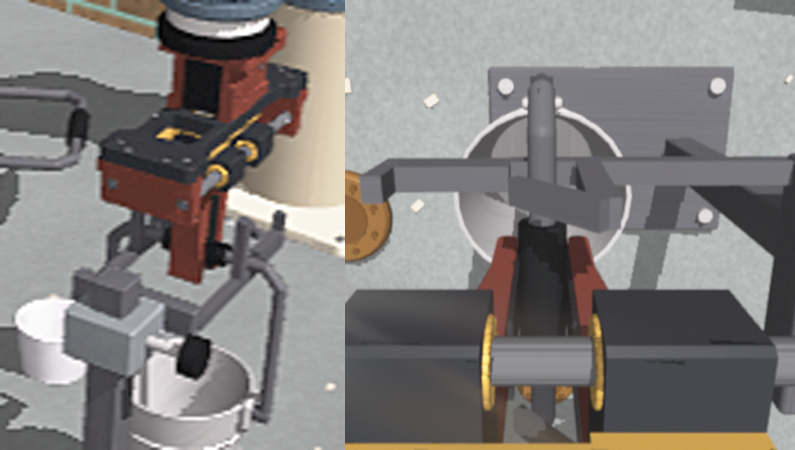

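The bar is under the hood, the hook carries the whole weight, and the moment is near zero, so both seats are loaded. Releasing.

>>> step_arm(
  targets=[
    [[0, 0, 0.01, 0, 0, 0, 0], [0, 0, 0, 0, 0, 0, 0.25], [0, 0, 0, 0, 0, 0, 0.35], [0, 0, 0, 0, 0, 0, 0.5], [0, 0, 0, 0, 0, 0, 0.5]],
  ],
)

```text
t: 22.62
ee_pos: [575.7, 208.4, 418.2]
orientation: [2.104, 2.333, 0.0]
ft_force: [0.7, 0.3, 0.1]
width: 43.4
grasp_force: 0.0
```

>>> step_arm(
  targets=[
    [[0, 0, 0.04, 0, 0, 0, 0.5], [0, 0, 0.1, 0, 0, 0, 0.5], [0, 0, 0.2, 0, 0, 0, 0.5], [0, 0, 0.3, 0, 0, 0, 0.5], [0, 0, 0.4, 0, 0, 0, 0.5]],
  ],
)

```text
t: 23.25
ee_pos: [575.6, 208.4, 471.5]
orientation: [2.104, 2.333, 0.0]
ft_force: [-0.5, -0.6, -0.5]
width: 43.9
grasp_force: 0.0
```

>>> step_arm(
  targets=[
    [[0, 0, 0.5, 0, 0, 0, 0.5], [0, 0, 0.6, 0, 0, 0, 0.5], [0, 0, 0.4, 0, 0, 0, 0.5], [0, 0, 0.1, 0, 0, 0, 0.5], [0, 0, 0, 0, 0, 0, 0.5]],
  ],
)

```text
t: 23.88
ee_pos: [575.5, 208.3, 550.5]
orientation: [2.104, 2.332, 0.001]
ft_force: [-0.6, 0.8, -1.3]
width: 44.0
grasp_force: 0.0
```

>>> step_arm(
  targets=[
    [[0, 0, 0, 0, 0, 0, 0.5], [0, 0, 0, 0, 0, 0, 0.5], [0, 0, 0, 0, 0, 0, 0.5], [0, 0, 0, 0, 0, 0, 0.5], [0, 0, 0, 0, 0, 0, 0.5]],
  ],
)

```text
t: 24.5
ee_pos: [575.7, 208.4, 550.2]
orientation: [-2.104, -2.333, 0.0]
ft_force: [-0.7, 0.2, -0.7]
width: 43.6
grasp_force: 0.0
```

>>> step_arm(
  targets=[
    [[0, 0, 0, 0, 0, 0, 0.5], [0, 0, 0, 0, 0, 0, 0.5], [0, 0, 0, 0, 0, 0, 0.5], [0, 0, 0, 0, 0, 0, 0.5], [0, 0, 0, 0, 0, 0, 0.5]],
  ],
)

```text
t: 25.12
ee_pos: [575.7, 208.4, 550.3]
orientation: [-2.104, -2.333, 0.0]
ft_force: [0.5, 0.5, -0.7]
width: 44.2
grasp_force: 0.0
```

```bash
python3 - <<'E'
from h import *
w=save('wrist','w8')
for i in range(8): s=save('scene','s8'); w2=get_image('wrist')
print('motion',np.abs(w['pixels'].astype(int)-w2['pixels']).mean(), readout.get_obs()['t'])
k=lambda f,s:cv2.resize(f,None,fx=s,fy=s,interpolation=cv2.INTER_CUBIC)
cv2.imwrite('pics/c8.png',np.hstack([k(s['pixels'][115:265,285:400,::-1],3),k(w['pixels'][60:410,130:480,::-1],450/350)]))
E
```

```text
motion 0.8528613945578232 25.975
```

View pics/c8.png

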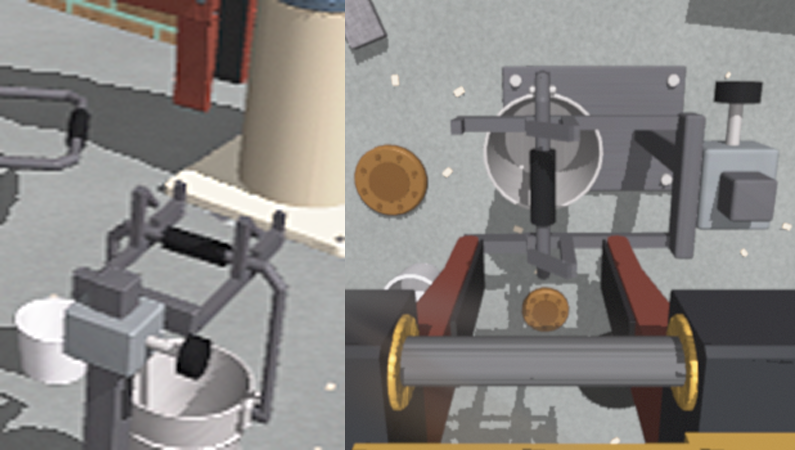

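The bar lies in both seats under both hoods, and the pail hangs level and centred. I'll let it settle a little longer, then hand in.

>>> step_arm(
  targets=[
    [[0, 0, 0, 0, 0, 0, 0.5], [0, 0, 0, 0, 0, 0, 0.5], [0, 0, 0, 0, 0, 0, 0.5], [0, 0, 0, 0, 0, 0, 0.5], [0, 0, 0, 0, 0, 0, 0.5]],
  ],
)

```text
t: 26.6
ee_pos: [575.7, 208.4, 550.3]
orientation: [-2.104, -2.333, 0.0]
ft_force: [-0.1, -0.1, 0.8]
width: 43.6
grasp_force: 0.0
```

>>> step_arm(
  targets=[
    [[0, 0, 0, 0, 0, 0, 0.5], [0, 0, 0, 0, 0, 0, 0.5], [0, 0, 0, 0, 0, 0, 0.5], [0, 0, 0, 0, 0, 0, 0.5], [0, 0, 0, 0, 0, 0, 0.5]],
  ],
)

```text
t: 27.22
ee_pos: [575.7, 208.4, 550.3]
orientation: [2.104, 2.333, -0.0]
ft_force: [0.4, 0.5, 0.3]
width: 43.4
grasp_force: 0.0
```

```bash
python3 -c "
from h import *
print(ctrl.close_job())"
```

```text
the job is handed in; nothing more can be done
None
```

The small pail hangs by its upright bail in both seats under the hoods, looking level and still in the last pictures; the arm is clear, and the job was handed in at about 27 s (no verdict shown).

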